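# Hold a ball lens in the inspection beam

## Task

Turn the dial of the inspection lamp to the red mark on its scale and let go of it. Then take the tray that carries the green glass ball lens by its upright grip and carry it level into the lamp's beam, never touching the lens or letting it roll out of its pocket, and leaving the tray with the white ball and the other things on the bench where they are. Finish while holding the tray there, level and still, with the lens halfway between the lamp's glass and the bright spot that it throws on the black mat.

Things in the scene. Friction and masses are not known exactly. Their poses are not given: they have to be found in the camera images.
- dial (a joint): Angle of the lamp's dial in rad: 0 at the anticlockwise end stop, growing CLOCKWISE seen from above up to 4.71. The scale has 11 marks 0.471 rad apart; the red one is the seventh, at 2.83 rad. The dial starts between 1.0 and 2.1. Light friction (0.03 N m); it stays where it is left.
- dial_grip (a point): On the dial's axis (vertical), at the height to grip, 108 mm above the bench. Black skirt of 42 mm diameter (top 89 mm above the bench) with an upright bar grip 40 mm long, 14 mm thick, from 89 to 120 mm above the bench, a white pointer line at one end. x axis of this frame: direction of the pointer, along the bar; z up. Pinch the bar across its 14 mm.
- red_mark (a point): The red mark on the scale round the dial (13 x 4.5 mm, longer and broader than the white ones), 32 mm from the dial's axis, on the lamp unit's top.
- lamp: LED inspection lamp, fixed: cream power unit 160 (x) x 200 (y) x 80 mm high, dial on top; origin on the bench under the unit's centre, front faces its own -x, z up. Dial axis at (-25, -48) mm. From (50, 75) mm a solid swan neck rises to 350 mm and bends over to the left to the spot head (50 mm diameter, 85 mm long). The black mat lies flat (2 mm).
- lamp_glass (a point): Centre of the lit glass of the spot head, at (-5, 200, 260) mm in the lamp's frame. The beam slants down from here, towards the lamp's -x, at 52 degrees below level.
- light_spot (a point): Centre of the bright spot (60 mm wide) where the beam meets the black mat (180 x 210 mm) on the bench, at (-205, 200, 2) mm in the lamp's frame.
- beam_mid (a point): The point of the beam halfway between glass and spot, at (-105, 200, 130) mm in the lamp's frame: the lens's centre belongs here.
- tray: Loose black tray of the green lens: plate 130 (x) x 70 (y) x 8 mm, 150 to 300 g. Origin on its underside below the pocket's middle, z up; plate from x = -100 to 30 mm. Pocket: recess 25 mm wide, 4.5 mm deep, white ring round it; ball loose (2 mm play), rolls out at about 40 degrees of tipping. Upright fin grip centred at x = -60 mm, 40 mm long, 12 mm thick in y, top at 51 mm; pinch across y.
- tray_pocket (a point): On the tray, where the centre of the ball lies when it rests in the middle of the pocket: 18.5 mm above the tray's underside.
- tray_grip (a point): Middle of the tray's upright grip, at (-60, 0, 34) mm in the tray's frame; the axes are the tray's.
- lens_center (a point): Centre of the green glass ball lens, 30 mm diameter, 36 g, loose in the tray's pocket. The tray with this ball is the one to carry.
- lens: The green glass ball lens itself (use its centre point; the axes roll with the ball).
- spare_tray: An identical tray, carrying a white ceramic ball of the same size; leave it alone. Same frame as the tray's.
- ceramic_center (a point): Centre of the white ceramic ball in the spare tray, 30 mm diameter.
- bottle: White bottle with a blue cap, 54 mm diameter, 120 mm high; origin at the centre of its underside.
- dish: Closed culture dish, 55 mm diameter, 14 mm high; origin at the centre of its underside.
- tweezers: Steel tweezers, 128 mm long, 8 mm high, lying along their x axis.
- blower: Dark rubber blower, 52 mm diameter, 110 mm high with its nozzle up; origin at the centre of its underside.
There are look-alikes about, which are no part of the job. What is shaped like the tray but purple is not meant.

How it is judged:
By the outcome, as a careful person would: the job done as asked, in the order asked, and still so for the second after the job is handed in, while the arm keeps its last pose, push and grip.
It also fails if it takes over 72 s, if anything falls off the work surface, if the arm or the gripper's body presses on something with over 40 N, if the wrist force passes 120 N, or if a joint passes its speed limit or range.

## Robot

A 6-joint arm with a two-finger parallel gripper is mounted at the origin on the work surface. World frame = base frame: x ahead of the robot, y to its left, z up, the work surface at z = 0. Lengths are in m, angles in rad, forces in N, time in s.
With the tool pointing down it reaches from about 0.35 to 0.975 m from the base axis. Payload 4.9 kg.
Tool frame: the origin (TCP) lies midway between the tips of the shut fingers; the grasp point (between the pads) lies 19 mm behind it; z points along the fingers, y is the direction in which the jaws open and shut (so a half turn about z gives the same grasp; the last joint's range is limited). The gripper opens to 85 mm and grips with 20 to 120 N. Pads are 22 mm wide; open, the fingers measure 114 mm over their backs; the gripper's body (76 mm by 85 mm) begins 54 mm behind the grasp point. The pads swing forward as they close: fully open they stand 13 mm farther back than shut.
Start: joints at [-1.367, 0.053, 1.613, -0, 1.476, -0.119], TCP at [0.198, -0.593, 0.231] pointing down, gripper open.
Joint ranges: [-3.01, 3.01], [-1.01, 2.22], [0.06, 2.58], [-1.02, 4.17], [0.09, 2.62], [-3.14, 3.14]. Speed limits (rad/s): [2.57, 2.57, 3.14, 3.14, 3.14, 3.14].

## Interface

Orientations are given as a rotation vector (axis times angle).
In Python, from station import ctrl gives the robot as it stands.
- The arm moves only by the shell command python3 -m jog 'ROWS' [FORCE]. ROWS is JSON, one flat list of numbers, 7 for each row, row after row: the opening, from 0 (shut) to 1 (fully open), then the shift along the tool's x, y, z in m, then the turn, a rotation vector about the tool's x, y, z in degrees. A call has 1 to 10 rows; each row shifts and turns the commanded pose from where the row before left it, along the tool's axes as they then stand; what a row does not reach is not made up. A row lasts 1/8 s, in which the tool goes at most 62.5 mm and 10.7 degrees, less where a joint would pass 70% of its speed; a pose out of reach is approached as far as the arm can. A call with a gripper value outside its range is refused whole. The fingers move at their own pace and stop on an object; FORCE is the grip in N (left out, the last holds). Time passes only in rows, so rows that do not move let the fingers close. It gives the time, the measured TCP pose, the force and the opening at its end, in the units of the state.
- ctrl.get_obs(): the state, without advancing time (a new reading comes with each control period).
- ctrl.get_image(name): name is "scene" or "top" or "wrist"; returns a dict with "image" (384x512x3 uint8, blue, green, red), "camera_matrix" (3x3 intrinsics, pixels), "rvec" (rotation vector, rad) and "tvec" (3), from world to camera coordinates, as OpenCV has them; the wrist camera has in their place "mount" (4x4, takes a point from camera to tool coordinates, whose origin is the TCP and whose axes are the flange's). Camera axes: x right, y down, z forward; pixel columns grow to the right and rows downward; lengths in m; the calibration is good to about 2 mm. The wrist camera is an equidistant fisheye: a pixel r from the principal point sees the ray r / f radians off the axis. A picture is of the moment at which its call begins: read the wrist's pose just before it. There is no depth.
- ctrl.finish_job(): hands the job in, once; it reports no verdict.
Trained networks look in a picture, given as the dict that the camera call returned (one of the last four; its "shot" number tells which), for a name from the list of things; names that differ only in an ending like _2 or _b are one class to them, and where a whole thing is asked for, a point or a joint stands for the part that bears it (a point fixed in the world has none). Each returns a list of dicts, best first, with "p" (0 to 1); they miss things now and then, are a little off and sometimes report something else, mostly with a low value. They report only what shows in the picture. A call takes as long as a camera call. They do not tell look-alikes from the thing itself.
- ctrl.boxes_of(target, picture): "box" ([centre column, centre row, width, height] in pixels, round what is visible of it).
The state is a dict: "t": time; "q": joint angles; "dq": joint speeds; "effort": joint torques, N m; "tool_pos": TCP position; "tool_rot": TCP orientation; "contact_force": force on the tool from outside, world axes, zero at the start; "wrist_torque": the same for the moment, N m; "opening": finger opening in m.
Only numpy, scipy, OpenCV 4.12 (cv2) and the standard library are available. Lean on these libraries where they do the work, as an engineer would, in place of code of your own. Each camera call takes 0.05 s, during which the arm holds its last target. There are 200 camera calls.

## Working session

There is one attempt and no reset: what is moved stays moved. The work goes in short steps, Python scripts to look and compute and a shell command to move; the robot and the scene stay as the last step left them, time stands still between calls to the robot, and variables do not carry over. Pictures are saved under pics/ and viewed, about 8 in all and at most 12, crops included, and the job is handed in when it is done.

```bash
mkdir -p pics; ls; python3 - <<'E'
from station import ctrl
import cv2,numpy as np,pickle
o=ctrl.get_obs();print({k:np.round(v,3).tolist() for k,v in o.items()})
P={}
for n in("scene","top"):
    p=ctrl.get_image(n);P[n]=p;cv2.imwrite(f"pics/{n}0.png",p["image"])
    for t in("dial_grip","red_mark","lamp","lamp_glass","light_spot","tray","tray_pocket","tray_grip","lens_center","spare_tray","bottle","dish","tweezers","blower"):
        try: r=ctrl.boxes_of(t,p)
        except Exception as e: r=[];print(t,e)
        print(n,t,[(round(d["p"],2),np.round(d["box"]).astype(int).tolist()) for d in r[:4]])
    print(p["camera_matrix"].tolist() if hasattr(p["camera_matrix"],'tolist') else p["camera_matrix"],p["rvec"],p["tvec"])
pickle.dump(P,open("P0.pkl","wb"))
im=np.hstack([cv2.resize(P[n]["image"],(400,300)) for n in P]);
E
```

```text
pics
{'t': 0.0, 'q': [-1.367, 0.053, 1.614, 0.0, 1.476, -0.119], 'dq': [-0.001, 0.0, -0.0, 0.0, -0.001, 0.0], 'effort': [-0.001, -39.368, -37.018, -0.0, 0.007, 0.0], 'tool_pos': [0.198, -0.592, 0.23], 'tool_rot': [-3.099, -0.505, 0.0], 'contact_force': [-0.169, -0.129, 0.12], 'wrist_torque': [-0.008, 0.016, -0.063], 'opening': 0.086}
scene dial_grip []
scene red_mark [(0.63, [197, 201, 24, 29]), (0.61, [316, 281, 166, 101])]
scene lamp [(0.62, [320, 277, 154, 85]), (0.38, [290, 210, 16, 19])]
scene lamp_glass [(0.66, [318, 283, 162, 102])]
scene light_spot [(0.72, [317, 283, 161, 103]), (0.15, [230, 221, 5, 5])]
scene tray [(0.72, [319, 279, 163, 90]), (0.7, [198, 202, 30, 36]), (0.7, [163, 188, 29, 27]), (0.57, [144, 159, 28, 28])]
scene tray_pocket [(0.83, [142, 158, 28, 28]), (0.81, [197, 200, 22, 31]), (0.58, [163, 187, 30, 30]), (0.27, [191, 250, 22, 34])]
scene tray_grip [(0.88, [144, 159, 32, 24]), (0.83, [167, 189, 28, 29]), (0.57, [198, 201, 26, 33])]
scene lens_center [(0.53, [195, 205, 8, 6])]
scene spare_tray [(0.57, [236, 217, 34, 32])]
scene bottle [(0.84, [191, 250, 20
[... 700 characters left out ...]
(0.83, [316, 197, 20, 30]), (0.74, [352, 201, 17, 28]), (0.7, [385, 225, 39, 22])]
top tray_grip [(0.77, [315, 197, 20, 28]), (0.7, [350, 200, 16, 26]), (0.68, [200, 162, 93, 115]), (0.57, [386, 223, 33, 24])]
top lens_center []
top spare_tray [(0.81, [280, 194, 21, 30]), (0.33, [234, 152, 11, 8])]
top bottle [(0.25, [199, 162, 92, 106])]
top dish [(0.68, [293, 144, 14, 14]), (0.65, [242, 217, 11, 10])]
top tweezers [(0.6, [283, 238, 24, 9]), (0.43, [317, 197, 24, 31])]
top blower [(0.45, [134, 203, 15, 11])]
[[354.8195891700704, 0.0, 255.88375705014425], [0.0, 354.8195891700704, 191.90600428727365], [0.0, 0.0, 1.0]] [ 2.14647618 -2.20650047  0.07296144] [-0.08706922  0.52138995  1.61563766]
```

```bash
python3 - <<'E'
import pickle,cv2,numpy as np
P=pickle.load(open("P0.pkl","rb"))
a=cv2.resize(P["scene"]["image"][120:340,100:460],None,fx=2.2,fy=2.2,interpolation=2)
cv2.imwrite("pics/scene1.png",a)
b=cv2.resize(P["top"]["image"][90:270,120:420],None,fx=2.6,fy=2.6,interpolation=2)
cv2.imwrite("pics/top1.png",b);print(a.shape,b.shape)
E
```

```text
(484, 792, 3) (468, 780, 3)
```

View pics/scene1.png

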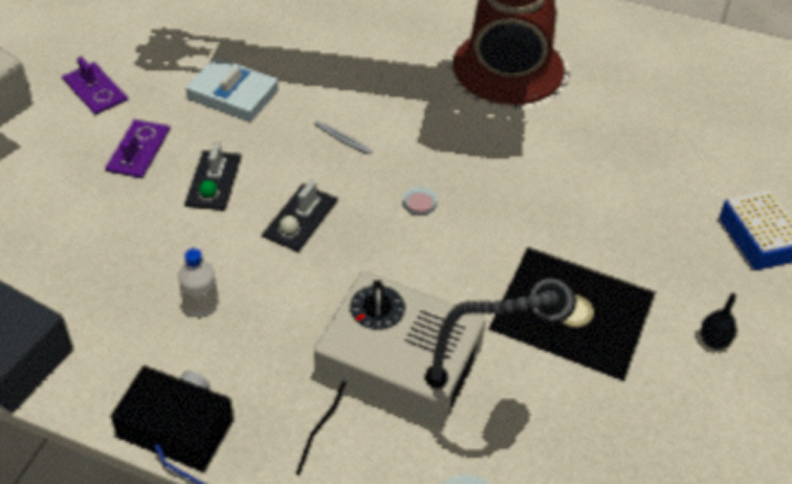

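View pics/top1.png

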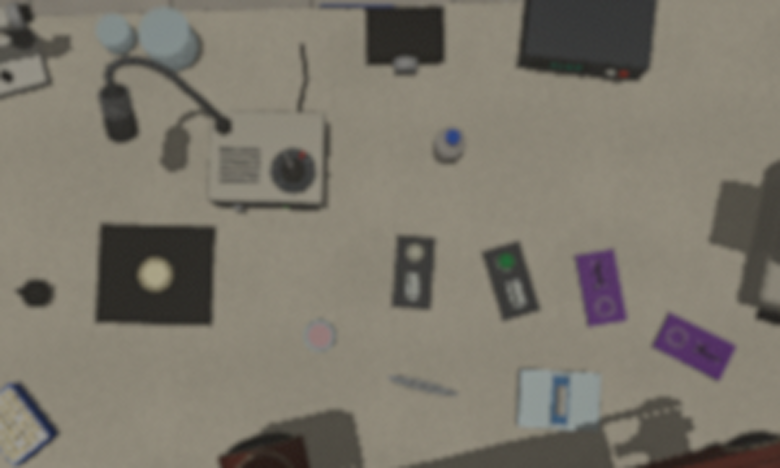

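The scene shows four tray-like things, in top-crop pixels:
- Black tray with the green ball: (510,280), or full-picture (316,198). This is the one to carry.
- Black tray with the white ball: (413,272). This is the spare.
- Two empty purple trays: (600,287) and (693,347). These are look-alikes.

The dial is at (294,170) with the red mark at about (303,156), and the spot is at (155,274).

```bash
cat > h.py <<'E'
import numpy as np,cv2
from scipy.spatial.transform import Rotation as R
def ray(p,uv):
    Rm=cv2.Rodrigues(np.array(p["rvec"],float))[0];t=np.array(p["tvec"],float).ravel();K=np.array(p["camera_matrix"])
    d=Rm.T@np.linalg.inv(K)@np.array([uv[0],uv[1],1.]);return -Rm.T@t,d
def onz(p,uv,z):
    c,d=ray(p,uv);return c+d*(z-c[2])/d[2]
def proj(p,X):
    return cv2.projectPoints(np.array(X,float).reshape(-1,1,3),np.array(p["rvec"],float),np.array(p["tvec"],float),np.array(p["camera_matrix"]),None)[0].reshape(-1,2)
def wray(p,o,uv):
    K=np.array(p["camera_matrix"]);M=np.array(p["mount"]);v=np.array([(uv[0]-K[0,2])/K[0,0],(uv[1]-K[1,2])/K[1,1]]);th=np.hypot(*v)
    d=np.r_[v/th*np.sin(th),np.cos(th)] if th>1e-9 else np.array([0,0,1.])
    T=R.from_rotvec(o["tool_rot"]).as_matrix();return np.array(o["tool_pos"])+T@M[:3,3],T@M[:3,:3]@d
def wonz(p,o,uv,z):
    c,d=wray(p,o,uv);return c+d*(z-c[2])/d[2]
def wproj(p,o,X):
    K=np.array(p["camera_matrix"]);M=np.array(p["mount"]);T=R.from_rotvec(o["tool_rot"]).as_matrix();out=[]
    for x in np.atleast_2d(X):
        c=M[:3,:3].T@(T.T@(x-np.array(o["tool_pos"]))-M[:3,3]);r=np.hypot(*c[:2]);th=np.arctan2(r,c[2]);out.append([K[0,2]+K[0,0]*th*c[0]/r,K[1,2]+K[1,1]*th*c[1]/r])
    return np.array(out)
E
python3 - <<'E'
import pickle
from h import *
P=pickle.load(open("P0.pkl","rb"))
def cen(m):
    n,l,s,c=cv2.connectedComponentsWithStats(m.astype(np.uint8));return [(s[i,4],np.round(c[i],1).tolist(),s[i,:4].tolist()) for i in np.argsort(-s[1:,4])[:3]+1]
for n in P:
    p=P[n];im=p["image"].astype(int);b,g,r=im[...,0],im[...,1],im[...,2]
    G=cen((g>r+35)&(g>b+25));Rd=cen((r>g+60)&(r>b+60));print(n,"green",G,"red",Rd)
    m=np.zeros(b.shape,bool)
    if n=="top": m[175:215,157:203]=1
    else: m[230:295,330:400]=1
    S=cen((im.sum(2)>450)&m) ;print("spot",S)
p=P["top"];f=lambda x,y:(120+x/2.6,90+y/2.6)
print("spot",onz(p,f(155,274),.002))
print("dial",onz(p,f(294,170),.089))
print("unit",[onz(p,f(*c),.08).round(3)for c in((212,113),(326,113),(326,204),(211,203))])
print("lens",onz(p,f(507,262),.0185)," grip top",onz(p,f(515,293),.05))
print("traycorners",[onz(p,f(*c),.008).round(3)for c in((484,251),(519,243),(539,311),(502,320))])
s=P["scene"];g=lambda x,y:(100+x/2.2,120+y/2.2)
print("scene spot",onz(s,g(577,311),.002),"lens",onz(s,g(208,188),.0185),"dial",onz(s,g(377,307),.089))
E
```

```text
scene green [(np.int32(48), [194.1, 205.0], [190, 202, 9, 7])] red [(np.int32(18), [2.2, 157.8], [0, 155, 5, 7]), (np.int32(8), [263.2, 263.9], [262, 263, 4, 3])]
spot [(np.int32(1811), [368.6, 262.3], [330, 230, 70, 65]), (np.int32(60), [363.2, 261.9], [358, 256, 10, 11])]
top green [(np.int32(18), [314.3, 189.9], [312, 188, 5, 5])] red [(np.int32(481), [505.5, 249.5], [498, 231, 14, 43]), (np.int32(9), [113.3, 120.9], [112, 120, 4, 3])]
spot [(np.int32(39), [179.1, 194.9], [176, 192, 7, 7])]
spot [0.51386976 0.25504207 0.002     ]
dial [ 0.67925685 -0.00499738  0.089     ]
unit [array([0.785, 0.136, 0.08 ]), array([ 0.779, -0.062,  0.08 ]), array([ 0.62 , -0.058,  0.08 ]), array([0.628, 0.14 , 0.08 ])]
lens [ 0.51650294 -0.37365426  0.0185    ]  grip top [ 0.4598757  -0.38037064  0.05      ]
traycorners [array([ 0.538, -0.335,  0.008]), array([ 0.551, -0.398,  0.008]), array([ 0.429, -0.428,  0.008]), array([ 0.414, -0.362,  0.008])]
scene spot [0.51617113 0.26444756 0.002     ] lens [ 0.51910694 -0.36915085  0.0185    ] dial [0.68865797 0.00297099 0.089     ]
```

```bash
python3 -m jog '[1,0.044,-0.029,-0.014,0,0,0, 1,0.044,-0.029,-0.014,0,0,0, 1,0.044,-0.029,-0.014,0,0,0, 1,0.044,-0.029,-0.014,0,0,0, 1,0.044,-0.029,-0.014,0,0,0, 1,0.044,-0.029,-0.014,0,0,0, 1,0.044,-0.029,-0.014,0,0,0]' 30; python3 -m jog '[1,0.044,-0.029,0,0,0,0, 1,0.044,-0.029,0,0,0,0, 1,0.044,-0.029,0,0,0,0, 1,0.044,-0.029,0,0,0,0, 1,0.044,-0.029,0,0,0,0, 1,0.044,-0.029,0,0,0,0, 1,0.044,-0.029,0,0,0,0, 1,0,0,0,0,0,0]'
python3 - <<'E'
from station import ctrl
from h import *
import pickle
o=ctrl.get_obs();p=ctrl.get_image("wrist");pickle.dump((o,p),open("W1.pkl","wb"))
print(o["q"],o["tool_pos"],o["tool_rot"]);print(p["camera_matrix"],p["mount"])
print(wproj(p,o,[[.684,-.002,.089],[.684,-.002,.12]]))
cv2.imwrite("pics/w1.png",p["image"])
for t in("dial_grip","red_mark"):print(t,[(round(d["p"],2),np.round(d["box"],1).tolist()) for d in ctrl.boxes_of(t,p)[:3]])
u,v=wproj(p,o,[[.684,-.002,.1]])[0].astype(int);c=p["image"][max(v-60,0):v+60,max(u-75,0):u+75];print("off",max(u-75,0),max(v-60,0))
cv2.imwrite("pics/w1c.png",cv2.resize(c,None,fx=5,fy=5,interpolation=2))
E
```

```text
t: 2.38
tool_pos: [0.4268, -0.301, 0.33]
tool_rot: [3.1, 0.504, 0.001]
contact_force: [-0.1, 0.0, 0.1]
opening: 0.0853
t: 3.38
tool_pos: [0.6548, -0.0094, 0.3283]
tool_rot: [-3.099, -0.511, 0.002]
contact_force: [-0.8, -1.1, 0.5]
opening: 0.0853
[-1.28173425e-01  8.46160379e-02  1.41985800e+00  4.90959270e-04
  1.63835779e+00  1.11565531e+00] [ 0.65475756 -0.00943339  0.32830539] [-3.09888018e+00 -5.11231177e-01  1.64260158e-03]
[[297.31863964   0.         253.89266448]
 [  0.         297.31863964 192.14118943]
 [  0.           0.           1.        ]] [[ 9.79110836e-04 -9.45686349e-01 -3.25079022e-01  8.47950523e-02]
 [ 9.99999413e-01  7.74744832e-04  7.58106897e-04 -8.56570947e-04]
 [-4.65078051e-04 -3.25079573e-01  9.45686552e-01 -1.42617167e-01]
 [ 0.00000000e+00  0.00000000e+00  0.00000000e+00  1.00000000e+00]]
[[256.3849864  135.84949355]
 [256.58451167 139.53985915]]
dial_grip [(0.57, [252.8, 138.8, 32.1, 36.9]), (0.52, [422.4, 166.0, 53.1, 41.0])]
red_mark [(0.79, [157.6, 118.7, 315.2, 235.0])]
off 181 77
```

View pics/w1c.png

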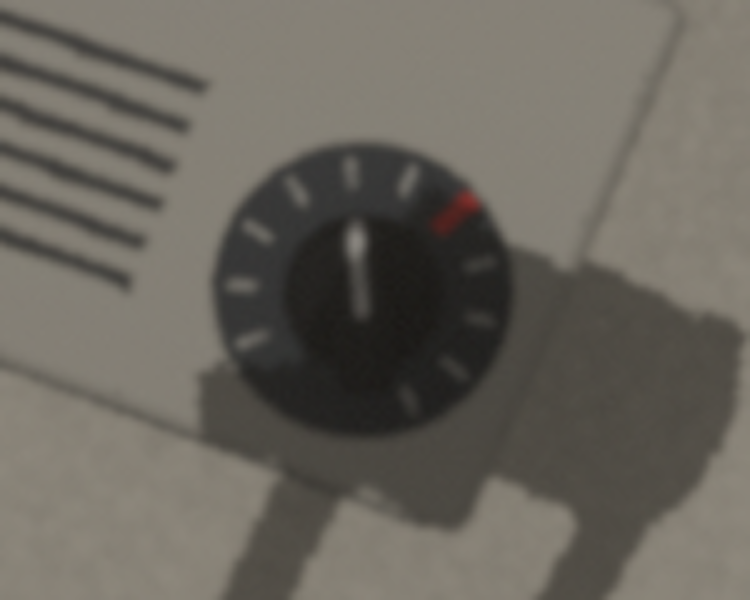

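The crop shows the dial at about (362,290), the red seventh mark at (455,213), and the white pointer running from (356,228) to (362,318), near the fifth mark.

```bash
python3 - <<'E'
from h import *
import pickle
o,p=pickle.load(open("W1.pkl","rb"))
f=lambda x,y:(181+x/5-.4,77+y/5-.4)
mk=[(250,340),(240,285),(258,230),(297,190),(351,172),(408,180),(455,213),(480,265),(480,318),(455,368),(410,402)]
X=np.array([wonz(p,o,f(*m),.081) for m in mk])
A=np.c_[2*X[:,:2],np.ones(11)];s=np.linalg.lstsq(A,(X[:,:2]**2).sum(1),rcond=None)[0];c=s[:2];print("axis",c,"r",np.sqrt(s[2]+c@c))
an=np.degrees(np.arctan2(*(X[:,:2]-c).T[::-1]));print("marks",an.round(1),"diff",np.diff(an).round(1))
k=np.arange(11);off=(an+27*k);off=(off+180)%360-180;print("fit red",np.mean(off)-27*6)
q=np.array([wonz(p,o,f(*m),.12) for m in((356,228),(362,318))])[:,:2];d=q[0]-q[1];print("pts",q,"ptr",np.degrees(np.arctan2(d[1],d[0])),"from axis",np.degrees(np.arctan2(*(q[0]-c)[::-1])),np.linalg.norm(q-c,axis=1))
T=R.from_rotvec(o["tool_rot"]).as_matrix();print("tool x yaw",np.degrees(np.arctan2(T[1,0],T[0,0])))
E
```

```text
axis [0.68235953 0.00216406] r 0.03212884412299834
marks [ 131.8  104.8   76.9   50.4   23.7   -3.1  -30.   -57.5  -83.2 -110.4
 -137.6] diff [-27.  -27.8 -26.5 -26.7 -26.9 -26.9 -27.5 -25.6 -27.2 -27.3]
fit red -30.114376349474867
pts [[0.70186433 0.01005382]
 [0.68187034 0.0017747 ]] ptr 22.493494665327226 from axis 22.02348852953317 [0.02104009 0.00062523]
tool x yaw 18.73576973147837
```

```bash
python3 -m jog '[1,0,0,0,0,0,-3.6, 1,0.03,0,0,0,0,0, 1,0,0,0.045,0,0,0, 1,0,0,0.045,0,0,0, 1,0,0,0.045,0,0,0, 1,0,0,0.045,0,0,0, 1,0,0,0,0,0,0]' 30; python3 - <<'E'
from station import ctrl
from h import *
o=ctrl.get_obs();T=R.from_rotvec(o["tool_rot"]).as_matrix();print("yaw",np.degrees(np.arctan2(T[1,0],T[0,0])),o["tool_pos"],"delta tool",T.T@(np.array([.6824,.0022,.093])-o["tool_pos"]),"z",T[:,2])
E
```

```text
t: 4.4
tool_pos: [0.6778, -0.0021, 0.1444]
tool_rot: [-3.081, -0.599, 0.014]
contact_force: [0.2, -0.3, 0.7]
opening: 0.0856
yaw 21.985701236508675 [ 0.67781006 -0.002069    0.14439851] delta tool [ 0.00628192 -0.00201945  0.05135716] z [-9.32661723e-03  8.70237952e-04 -9.99956127e-01]
```

```bash
python3 -m jog '[1,0.006,-0.002,0.02,0,0,0, 1,0,0,0.031,0,0,0, 1,0,0,0,0,0,0, 0,0,0,0,0,0,0, 0,0,0,0,0,0,0, 0,0,0,0,0,0,0, 0,0,0,0,0,0,0, 0,0,0,0,0,0,0, 0,0,0,0,0,0,0]' 30; python3 - <<'E'
from station import ctrl
from h import *
o=ctrl.get_obs();T=R.from_rotvec(o["tool_rot"]).as_matrix();print("yaw",np.degrees(np.arctan2(T[1,0],T[0,0])),o["contact_force"],o["wrist_torque"],o["q"])
E
```

```text
t: 5.52
tool_pos: [0.6866, 0.0032, 0.0992]
tool_rot: [3.083, 0.602, 0.001]
contact_force: [-1.0, 0.8, 4.8]
opening: 0.013
yaw 22.09721762669941 [-0.98740926  0.84926806  4.82976383] [ 0.06118655  0.20763174 -0.03251199] [-1.03688605e-01  2.99026640e-01  1.56305217e+00  1.03855584e-04
  1.27862321e+00  1.08140879e+00]
```

```bash
python3 -m jog '[0,-0.004,0,-0.002,0,0,0, 0,0,0,0,0,0,8.7, 0,0,0,0,0,0,8.7, 0,0,0,0,0,0,8.7, 0,0,0,0,0,0,8.7, 0,0,0,0,0,0,8.7, 0,0,0,0,0,0,8.7, 0,0,0,0,0,0,0, 0,0,0,0,0,0,0]'; python3 - <<'E'
from station import ctrl
from h import *
o=ctrl.get_obs();T=R.from_rotvec(o["tool_rot"]).as_matrix();print("yaw",np.degrees(np.arctan2(T[1,0],T[0,0])),o["contact_force"],o["wrist_torque"],o["q"])
p=ctrl.get_image("wrist")
cv2.imwrite("pics/w2.png",cv2.resize(p["image"],None,fx=1.5,fy=1.5))
E
```

```text
t: 6.65
tool_pos: [0.6859, -0.0011, 0.0993]
tool_rot: [3.032, -0.817, 0.017]
contact_force: [14.8, -7.1, -10.3]
opening: 0.0131
yaw -30.16751999057049 [ 14.81743473  -7.09216251 -10.26111294] [-1.09953899 -2.43679343 -0.02164701] [-0.10858653  0.29210182  1.57123492 -0.00357969  1.26814645  1.9897768 ]
```

```bash
python3 -m jog '[0.6,0,0,0,0,0,0, 1,0,0,0,0,0,0, 1,0,0,0,0,0,0, 1,0,0,-0.04,0,0,0, 1,-0.02,0,-0.05,0,0,0, 1,-0.02,0,-0.05,0,0,0, 1,0,0,-0.04,0,0,0, 1,0,0,0,0,0,0]'; python3 - <<'E'
from station import ctrl
from h import *
import pickle
o=ctrl.get_obs();p=ctrl.get_image("wrist");pickle.dump((o,p),open("W2.pkl","wb"))
T=R.from_rotvec(o["tool_rot"]).as_matrix();print("yaw",np.degrees(np.arctan2(T[1,0],T[0,0])),o["contact_force"])
u,v=wproj(p,o,[[.684,-.002,.1]])[0].astype(int);a,b=max(u-60,0),max(v-60,0);c=p["image"][b:v+60,a:u+60];print("off",a,b)
cv2.imwrite("pics/w2c.png",cv2.resize(c,None,fx=5,fy=5,interpolation=2))
E
```

```text
t: 7.7
tool_pos: [0.6497, 0.0219, 0.2863]
tool_rot: [-3.032, 0.815, -0.015]
contact_force: [0.5, 0.4, 0.4]
opening: 0.0851
yaw -30.07183601087801 [0.48368321 0.37521963 0.43609112]
off 198 73
```

View pics/w2c.png

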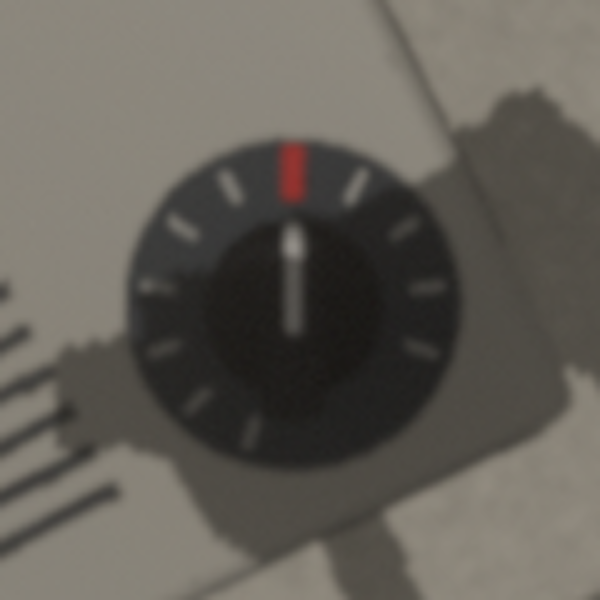

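The pointer at (293,235) now lines up with the red mark at (293,172), so the dial is set. Next, the tray.

```bash
python3 -m jog '[1,0,0,0,0,0,-8.5, 1,0,0,0,0,0,-8.5, 1,0,0,0,0,0,-8.5, 1,0,0,0,0,0,-8.5, 1,0,0,0,0,0,-8.5]'; python3 -m jog '[1,-0.0305,0.0394,0.004,0,0,0, 1,-0.0305,0.0394,0.004,0,0,0, 1,-0.0305,0.0394,0.004,0,0,0, 1,-0.0305,0.0394,0.004,0,0,0, 1,-0.0305,0.0394,0.004,0,0,0, 1,-0.0305,0.0394,0.004,0,0,0, 1,-0.0305,0.0394,0.004,0,0,0, 1,-0.0305,0.0394,0.004,0,0,0, 1,-0.0305,0.0394,0.004,0,0,0, 1,0,0,0,0,0,0]'; python3 -m jog '[1,0,0,0,0,0,0]'
python3 - <<'E'
from station import ctrl
from h import *
import pickle
o=ctrl.get_obs();p=ctrl.get_image("wrist");pickle.dump((o,p),open("W3.pkl","wb"))
T=R.from_rotvec(o["tool_rot"]).as_matrix();print("yaw",np.degrees(np.arctan2(T[1,0],T[0,0])),o["tool_pos"],T[:,2])
u,v=wproj(p,o,[[.485,-.38,.01]])[0].astype(int);a,b=max(u-75,0),max(v-75,0);c=p["image"][b:v+75,a:u+75];print("off",a,b)
cv2.imwrite("pics/w3c.png",cv2.resize(c,None,fx=4,fy=4,interpolation=2))
for t in("tray_grip","tray","lens_center"):print(t,[(round(d["p"],2),np.round(d["box"],1).tolist()) for d in ctrl.boxes_of(t,p)[:3]])
E
```

```text
t: 8.38
tool_pos: [0.647, 0.0217, 0.2774]
tool_rot: [-3.122, -0.347, 0.007]
contact_force: [-0.2, 0.2, -0.6]
opening: 0.0857
t: 9.62
tool_pos: [0.4535, -0.3852, 0.2411]
tool_rot: [-3.12, -0.332, 0.005]
contact_force: [-0.1, 0.7, 0.2]
opening: 0.085
t: 9.75
tool_pos: [0.4556, -0.3828, 0.2425]
tool_rot: [-3.121, -0.338, 0.002]
contact_force: [-0.2, -0.5, 0.4]
opening: 0.0851
yaw 12.380086397388514 [ 0.45560964 -0.38276216  0.24250236] [-0.00166303  0.00261969 -0.99999519]
off 182 62
tray_grip [(0.96, [422.5, 250.3, 61.7, 66.2]), (0.91, [254.4, 134.7, 64.6, 99.8]), (0.7, [364.9, 170.1, 60.7, 96.9])]
tray [(0.87, [420.2, 252.2, 61.4, 69.1]), (0.66, [258.0, 134.8, 57.8, 100.1]), (0.65, [361.9, 172.5, 62.2, 98.4])]
lens_center [(0.91, [253.8, 108.2, 25.3, 29.3])]
```

View pics/w3c.png

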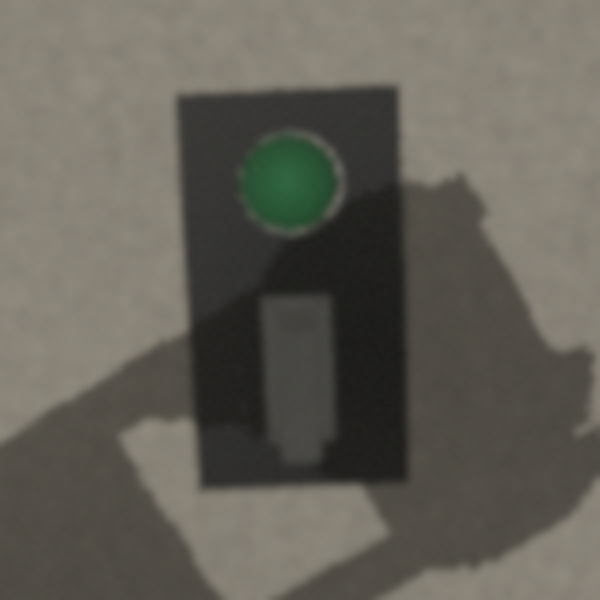

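This is the black tray with the green ball, as intended. Its corners are at (178,95), (398,88), (408,482) and (201,488), and the fin runs from (298,296) to (302,440).

```bash
python3 - <<'E'
from h import *
import pickle
o,p=pickle.load(open("W3.pkl","rb"))
f=lambda x,y:(182+x/4-.4,62+y/4-.4)
C=np.array([wonz(p,o,f(*c),.008) for c in((178,95),(398,88),(408,482),(201,488))])[:,:2]
l=(C[0]+C[1]-C[2]-C[3])/2;w=(C[0]-C[1]+C[3]-C[2])/2;print("len",np.linalg.norm(l),"wid",np.linalg.norm(w))
y1=np.arctan2(l[1],l[0]);y2=np.arctan2(-w[0],w[1]);print("yaw",np.degrees([y1,y2]));y=(y1*130+y2*70)/200;e=np.array([np.cos(y),np.sin(y)])
g=C.mean(0)-.025*e;print("grip",g,"lens",wonz(p,o,f(289,183),.0185),"pred",C.mean(0)+.035*e)
print("fin top",[wonz(p,o,f(*c),.051).round(4) for c in((262,296),(334,296),(333,437),(268,440))])
T=R.from_rotvec(o["tool_rot"]).as_matrix();print("tool delta",T.T@(np.r_[g,.0]-o["tool_pos"]),"turn",12.38-np.degrees(y))
E
```

```text
len 0.1287642304233286 wid 0.06869350212973345
yaw [14.8722466  14.25797804]
grip [ 0.46310022 -0.38309616] lens [ 0.52135522 -0.36682027  0.0185    ] pred [ 0.52114762 -0.36791398]
fin top [array([ 0.4899, -0.366 ,  0.051 ]), array([ 0.4943, -0.3859,  0.051 ]), array([ 0.454 , -0.3948,  0.051 ]), array([ 0.449 , -0.3766,  0.051 ])]
tool delta [0.00750249 0.00263912 0.24248786] turn -2.277252604256647
```

```bash
python3 -m jog '[1,0.0075,0.0026,0,0,0,0, 1,0,0,0.045,0,0,-2.3, 1,0,0,0.045,0,0,0, 1,0,0,0.045,0,0,0, 1,0,0,0.04,0,0,0, 1,0,0,0,0,0,0, 1,0,0,0,0,0,0]'; python3 - <<'E'
from station import ctrl
from h import *
o=ctrl.get_obs();T=R.from_rotvec(o["tool_rot"]).as_matrix();print("yaw",np.degrees(np.arctan2(T[1,0],T[0,0])),T.T@(np.array([.4631,-.3831,.017])-o["tool_pos"]),T[:,2])
E
```

```text
t: 10.82
tool_pos: [0.465, -0.3852, 0.0711]
tool_rot: [3.114, 0.402, 0.002]
contact_force: [-0.3, -1.1, 1.0]
opening: 0.0856
yaw 14.725956627868817 [-0.00141628 -0.00261716  0.05412263] [ 0.00179743 -0.00186102 -0.99999665]
```

```bash
python3 -m jog '[1,-0.001,-0.001,0.03,0,0,0, 1,0,0,0.024,0,0,0, 1,0,0,0,0,0,0, 0.4,0,0,0,0,0,0, 0.3,0,0,0,0,0,0, 0.2,0,0,0,0,0,0, 0.1,0,0,0,0,0,0, 0,0,0,0,0,0,0, 0,0,0,0,0,0,0, 0,0,0,0,0,0,0]' 60;python3 -m jog '[0,0,0,0,0,0,0, 0,0,0,0,0,0,0]'
```

```text
t: 12.08
tool_pos: [0.4629, -0.3841, 0.0159]
tool_rot: [3.115, 0.402, 0.001]
contact_force: [-1.1, 0.6, 5.4]
opening: 0.0113
t: 12.32
tool_pos: [0.4629, -0.3841, 0.0159]
tool_rot: [3.115, 0.402, 0.001]
contact_force: [-2.2, 0.6, 5.6]
opening: 0.0113
```

```bash
python3 -m jog '[0,0,0,-0.003,0,0,0, 0,0,0,-0.006,0,0,0, 0,0,0,-0.01,0,0,0, 0,0,0,-0.012,0,0,0, 0,0,0,-0.012,0,0,0, 0,0,0,-0.01,0,0,0, 0,0,0,-0.006,0,0,0, 0,0,0,-0.003,0,0,0, 0,0,0,0,0,0,0, 0,0,0,0,0,0,0]'
python3 - <<'E'
from station import ctrl
from h import *
import pickle
o=ctrl.get_obs();p=ctrl.get_image("wrist");s=ctrl.get_image("scene");pickle.dump((o,p,s),open("W4.pkl","wb"))
T=R.from_rotvec(o["tool_rot"]).as_matrix();print(T[:,2],o["contact_force"],o["wrist_torque"])
q=o["tool_pos"];print(wproj(p,o,[np.array(q)+T@[.06,0,0]]))
cv2.imwrite("pics/w4.png",cv2.resize(np.hstack([p["image"][60:260,130:390],cv2.resize(s["image"][160:230,155:246],(260,200))]),None,fx=1.5,fy=1.5,interpolation=2))
E
```

```text
t: 13.58
tool_pos: [0.4624, -0.3835, 0.0767]
tool_rot: [-3.115, -0.402, 0.001]
contact_force: [-0.8, 0.5, -1.7]
opening: 0.0113
[-6.95362430e-04  7.20764530e-04 -9.99999498e-01] [-0.81535019  0.45552397 -1.70299719] [ 0.01741341  0.08221842 -0.00399179]
[[255.60820093 144.76475564]]
```

View pics/w4.png

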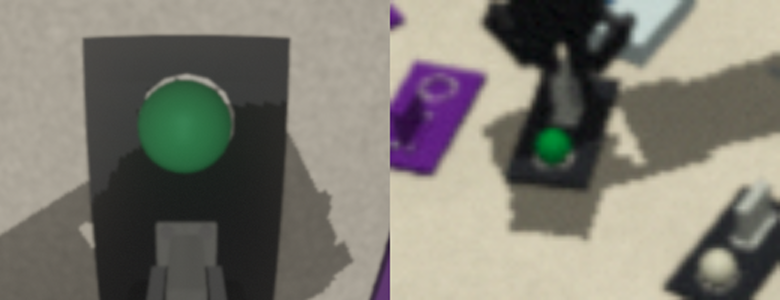

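The tray is held and the ball sits in the pocket at about (185,127), with the spare tray untouched. I'll check that it is level and lift further.

```bash
python3 -m jog '[0,0,0,-0.005,0,0,0, 0,0,0,-0.01,0,0,0, 0,0,0,-0.01,0,0,0, 0,0,0,-0.01,0,0,0, 0,0,0,-0.01,0,0,0, 0,0,0,-0.005,0,0,0, 0,0,0,0,0,0,0]'
python3 -m jog '[0,0.004,-0.0092,0,0,0,0, 0,0.008,-0.0183,0,0,0,0, 0,0.01,-0.0229,0,0,0,0, 0,0.01,-0.0229,0,0,0,0, 0,0.01,-0.0229,0,0,0,0, 0,0.01,-0.0229,0,0,0,0, 0,0.01,-0.0229,0,0,0,0, 0,0.01,-0.0229,0,0,0,0, 0,0.01,-0.0229,0,0,0,0, 0,0.01,-0.0229,0,0,0,0]'
python3 -m jog '[0,0.01,-0.0229,0,0,0,0, 0,0.01,-0.0229,0,0,0,0, 0,0.01,-0.0229,0,0,0,0, 0,0.01,-0.0229,0,0,0,0, 0,0.01,-0.0229,0,0,0,0, 0,0.01,-0.0229,0,0,0,0, 0,0.01,-0.0229,0,0,0,0, 0,0.01,-0.0229,0,0,0,0, 0,0.01,-0.0229,0,0,0,0, 0,0.01,-0.0229,0,0,0,0]'
python3 -m jog '[0,0.01,-0.0229,0,0,0,0, 0,0.008,-0.0183,0,0,0,0, 0,0.004,-0.0092,0,0,0,0, 0,0,0,0,0,0,0, 0,0,0,0,0,0,0]'
python3 - <<'E'
from station import ctrl
from h import *
import pickle
o,p,s=pickle.load(open("W4.pkl","rb"));T=R.from_rotvec(o["tool_rot"]).as_matrix();q=np.array(o["tool_pos"])
print("exp corners",wproj(p,o,[q+T@[.09,y,.0079] for y in(-.035,.035)]),"seen 185.3 85.3 / 323.3 85.3")
o=ctrl.get_obs();p=ctrl.get_image("wrist");s=ctrl.get_image("scene");t=ctrl.get_image("top");pickle.dump((o,p,s,t),open("W5.pkl","wb"))
T=R.from_rotvec(o["tool_rot"]).as_matrix();q=np.array(o["tool_pos"]);print(T[:,2],q)
print("spot pred",wproj(p,o,[[.5155,.2597,.002]]))
for n,x in(("w",p),("s",s),("t",t)):print(n,[(round(d["p"],2),np.round(d["box"],1).tolist()) for d in ctrl.boxes_of("lens_center",x)[:2]])
cv2.imwrite("pics/w5.png",np.vstack([p["image"],])); cv2.imwrite("pics/w5.png",cv2.resize(np.hstack([p["image"][:,40:460],cv2.resize(s["image"][160:310,250:420],(435,384))]),None,fx=.93,fy=.93))
E
```

```text
t: 14.55
tool_pos: [0.4628, -0.384, 0.1279]
tool_rot: [3.115, 0.402, 0.001]
contact_force: [-0.2, 0.7, -1.9]
opening: 0.0112
t: 15.8
tool_pos: [0.498, -0.1543, 0.1273]
tool_rot: [-3.115, -0.403, -0.0]
contact_force: [0.5, 0.2, -1.4]
opening: 0.0114
t: 17.05
tool_pos: [0.536, 0.0924, 0.1273]
tool_rot: [-3.115, -0.403, 0.0]
contact_force: [1.1, 0.1, -1.9]
opening: 0.0114
t: 17.68
tool_pos: [0.5452, 0.1441, 0.1272]
tool_rot: [3.116, 0.401, -0.001]
contact_force: [0.4, -0.5, -2.5]
opening: 0.0113
exp corners [[186.12036771  85.08478494]
 [324.92896415  85.40239289]] seen 185.3 85.3 / 323.3 85.3
[-2.79477007e-04 -3.50712889e-04 -9.99999899e-01] [0.5451842  0.14408947 0.12721332]
spot pred [[134.92043821 184.54819607]]
w [(0.65, [250.0, 143.4, 62.4, 60.9])]
s [(0.61, [330.4, 248.3, 11.9, 7.3])]
t []
```

View pics/w5.png

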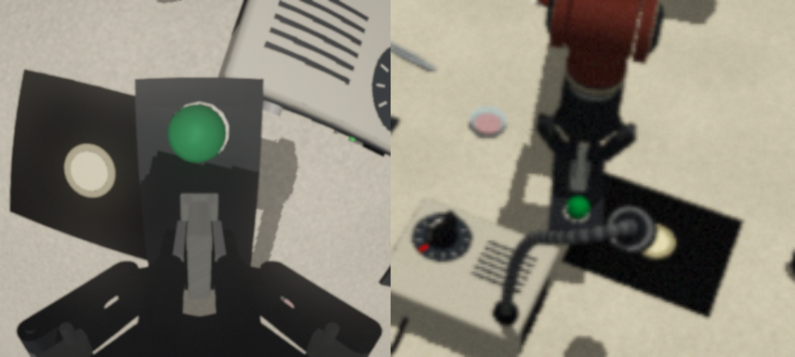

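The picture shows the tray level with the ball in its pocket, and the spot at full-picture pixel (136,184), within about 1 px of the prediction. Now I'll work out the final shift.

```bash
cat > m.py <<'E'
from h import *
def lens(p,o):
    im=p["image"].astype(int);m=((im[...,1]>im[...,2]+25)&(im[...,1]>im[...,0]+15)).astype(np.uint8)
    n,l,s,c=cv2.connectedComponentsWithStats(m);i=1+np.argmax(s[1:,4]);x,y,w,h=s[i,:4];uv=(x+w/2-.5,y+h/2-.5)
    return wonz(p,o,uv,o["tool_pos"][2]+.0026),uv,(w,h)
E
python3 - <<'E'
from m import *
import pickle
o,p,s,t=pickle.load(open("W5.pkl","rb"));T=R.from_rotvec(o["tool_rot"]).as_matrix();q=np.array(o["tool_pos"])
m=(p["image"].astype(int).sum(2)>330).astype(np.uint8);m[:140]=0;m[230:]=0;m[:,:90]=0;m[:,175:]=0
n,l,st,c=cv2.connectedComponentsWithStats(m);i=1+np.argmax(st[1:,4]);print("spot",st[i],c[i],wonz(p,o,c[i],.002))
sp=wonz(p,o,c[i],.002)[:2];ax=np.array([.6824,.0022])
d=sp-ax;print("dist",np.linalg.norm(d),"exp",np.hypot(.18,.248),"yaw",np.degrees(np.arctan2(d[1],d[0])-np.arctan2(.248,-.18)))
yaw=np.radians(-3.1);Rm=np.array([[np.cos(yaw),-np.sin(yaw)],[np.sin(yaw),np.cos(yaw)]])
mid=((sp+Rm@[.1,0])+(ax+Rm@[-.08,.248]))/2;print("mid",mid)
L,uv,wh=lens(p,o);print("lens",L,uv,wh,"in tool",T.T@(L-q));print("shift tool",T.T@(np.r_[mid,.13]-L))
E
```

```text
spot [ 109  155   55   57 2461] [136.07761073 182.99553027] [0.51743611 0.25866637 0.002     ]
dist 0.3049394712571425 exp 0.3064375956047169 yaw -3.222516773566141
mid [0.6166092  0.25371094]
lens [0.60364167 0.16191872 0.12981332] (np.float64(250.5), np.float64(143.5)) (np.int32(62), np.int32(62)) in tool [ 0.06106595 -0.00244734 -0.00262259]
shift tool [ 0.03578499 -0.08551835 -0.0002225 ]
```

```bash
python3 -m jog '[0,0.0036,-0.0085,0,0,0,0, 0,0.0072,-0.0171,0,0,0,0, 0,0.0072,-0.0171,0,0,0,0, 0,0.0072,-0.0171,0,0,0,0, 0,0.0072,-0.0171,0,0,0,0, 0,0.0034,-0.0086,0,0,0,0, 0,0,0,0,0,0,0, 0,0,0,0,0,0,0, 0,0,0,0,0,0,0]'
python3 - <<'E'
from station import ctrl
from m import *
import pickle
o=ctrl.get_obs();p=ctrl.get_image("wrist");s=ctrl.get_image("scene");t=ctrl.get_image("top");pickle.dump((o,p,s,t),open("W6.pkl","wb"))
T=R.from_rotvec(o["tool_rot"]).as_matrix();L,uv,wh=lens(p,o);print(T[:,2],o["tool_pos"],"lens",L,uv,wh,"shift",T.T@(np.array([.6166,.2537,.13])-L),np.abs(o["dq"]).max())
print("mid proj scene",proj(s,[[.6166,.2537,.13]]),"top",proj(t,[[.6166,.2537,.13]]))
for n,x in(("s",s),("t",t)):
    im=x["image"].astype(int);m=((im[...,1]>im[...,2]+25)&(im[...,1]>im[...,0]+15)).astype(np.uint8);k,l,st,c=cv2.connectedComponentsWithStats(m);print(n,st[1:].tolist(),c[1:].round(1).tolist())
cv2.imwrite("pics/w6.png",cv2.resize(np.hstack([p["image"][:,40:460],cv2.resize(s["image"][160:310,250:420],(435,384))]),None,fx=.93,fy=.93))
E
```

```text
t: 19.1
tool_pos: [0.5582, 0.2358, 0.1273]
tool_rot: [3.116, 0.401, -0.0]
contact_force: [-0.5, 0.1, -1.6]
opening: 0.0112
[-1.17903990e-04 -1.85947752e-04 -9.99999976e-01] [0.5582175  0.23580701 0.12728612] lens [0.61608729 0.25396024 0.12988612] (np.float64(249.5), np.float64(144.5)) (np.int32(62), np.int32(62)) shift [ 0.00043019  0.00038148 -0.00011389] 0.0020212007181187293
mid proj scene [[357.14119478 259.53949438]] top [[172.99706836 169.71385567]]
s [] []
t [] []
```

View pics/w6.png

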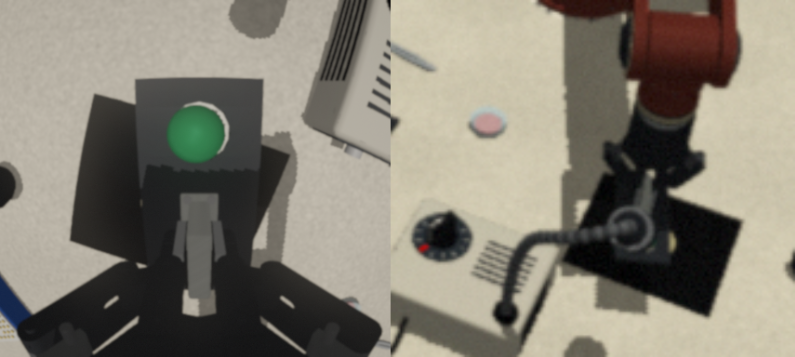

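The lens is within about 1 mm of the beam's midpoint. The tray is level and still, the ball is in its pocket, and the dial pointer is still on red, so I'm handing in.

```bash
python3 -m jog '[0,0.0004,0.0004,0,0,0,0, 0,0,0,0,0,0,0, 0,0,0,0,0,0,0]'; python3 -c "
from station import ctrl
print(ctrl.finish_job())"
```

```text
t: 19.62
tool_pos: [0.5588, 0.236, 0.1273]
tool_rot: [-3.116, -0.402, -0.0]
contact_force: [-0.0, 0.2, -1.8]
opening: 0.0114
the job is handed in; nothing more can be done
None
```

I turned the dial to the red mark and let go. I then carried the green-lens tray level into the beam and handed the job in at 19.6 s, still holding it there.

- **Dial:** after release, the wrist picture showed the pointer lined up with the red mark. It still looked on red in the last scene picture.
- **Lens position:** by the wrist camera, the lens was about 0.6 mm from my estimate of the beam's midpoint, (0.617, 0.254, 0.130) m. After that I made one last 0.5 mm correction and took no further picture.
- **Tray:** the tool's tilt was under 0.1°, the arm was still, and the ball was in its pocket.
- **Other things:** the spare tray was untouched in the picture after the lift. I did not check it again at the end.

**Checks that failed or disagreed:**
- The scene and top cameras could not confirm the final lens position. I found no green in either picture, and in the scene view the spot head hides the lens.
- The three cameras put the light spot up to 9 mm apart sideways: y = 0.255 m from the top, 0.259 m from the wrist and 0.264 m from the scene. I averaged the wrist value with a prediction from the dial's position, and the two agreed to about 2 mm.

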